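# Reassemble the cleaned gas burners

### The arm

A 6-joint arm with a two-finger parallel gripper is mounted at the origin on the work surface. World frame = base frame: x ahead of the robot, y to its left, z up, the work surface at z = 0. Lengths are in m, angles in rad, forces in N, time in s.
With the tool pointing down it reaches from about 0.4 to 0.825 m from the base axis. Payload 7 kg.
Tool frame: the origin (TCP) lies between the finger pads; the fingertips stand 11 mm ahead of it and the grasp point (between the pads) lies 8 mm behind it; z points along the fingers, y is the line along which they close (so a half turn about z gives the same grasp; the last joint's range is limited). The gripper opens to 88 mm and grips with 3 to 60 N. Pads are 19 mm wide; open, the fingers measure 130 mm over their backs; the gripper's body (78 mm by 193 mm) begins 47 mm behind the grasp point.
Start: joints at [1.495, 0.359, 0.012, 0, -1.224, -0.288], TCP at [0.24, 0.631, 0.21] pointing down, gripper open.
Joint ranges: [-3.07, 3.07], [-1.43, 2.12], [-1.02, 1.25], [-3.03, 1.67], [-3.05, -0], [-3.03, 3.03]. Speed limits (rad/s): [2.39, 2.39, 3.01, 3.14, 3.14, 3.14].

### API

Orientations are given as a unit quaternion [w, x, y, z].
In Python, from plant import manip gives the robot as it stands. The module is installed in compiled form; this text tells all that it offers.
- The arm moves only by the tool play_rows, never from a script. Its argument "targets" is a list that holds one entry, the list of rows, each a list of 7 numbers: the turn, a rotation vector about the tool's x, y, z in rad, then the shift along the tool's x, y, z in cm, then the opening, from 0 (shut) to 1 (fully open). In form: [[[rx, ry, rz, dx, dy, dz, fingers], ...]]. A call has 1 to 5 rows; each row shifts and turns the commanded pose from where the row before left it, along the tool's axes as they then stand; what a row does not reach is not made up. A row lasts 1/10 s, in which the tool goes at most 50 mm and 8.59 degrees, less where a joint would pass 70% of its speed; a pose out of reach is approached as far as the arm can. A call with a gripper value outside its range is refused whole. The fingers move at their own pace and stop on an object; "force" is the grip in N (left out, the last holds). Time passes only in rows, so rows that do not move let the fingers close. It gives the time, the measured TCP pose, the force, the opening and the grip force at its end, in the units of the state.
- manip.get_obs(): the state, without advancing time (a new reading comes with each control period).
- manip.grab_frame(name): name is "side" or "top" or "wrist"; returns (picture, depth): 384x512x3 uint8, red, green, blue; 384x512 float32, m along the optical axis (not along the pixel's ray), 0 where there is no reading.
- manip.camera_info(name): a dict with "fx", "fy", "cx", "cy" (pixels), "world_to_cam" (4x4, takes a point from world to camera coordinates). Camera axes: x right, y down, z forward; pixel columns grow to the right and rows downward; lengths in m; the calibration is good to about 2 mm. A picture is of the moment at which its call begins: read the wrist's pose just before it. camera_info takes no time and is no camera call; for the wrist camera it gives the pose at the moment of the call.
- manip.sign_off(): hands the job in; it is judged then, once.
Trained networks look in the newest picture that a camera, given by its name, has taken for a name from the list of things; names that differ only in an ending like _2 or _b are one class to them, and where a whole thing is asked for, a point or a joint stands for the part that bears it (a point fixed in the world has none). Each returns a list of dicts, best first, with "conf" (0 to 1); they miss things now and then, are a little off and sometimes report something else, mostly with a low value. They report only what shows in the picture. A call takes as long as a camera call.
- manip.regions_of(camera, label): "region" (384x512 bool, what is visible of it) and "box" ([left, top, right, bottom] in pixels, round what is visible of it).
The state is a dict: "time": time; "joint_pos": joint angles; "qvel": joint speeds; "joint_efforts": joint torques, N m; "ee_pos": TCP position; "orientation": TCP orientation; "wrist_force": force on the tool from outside, world axes, zero at the start; "torque": the same for the moment, N m; "grip_width": finger opening in m; "grasp_force": force on a finger pad.
Only numpy, scipy, OpenCV 4.12 (cv2) and the standard library are available. Lean on these libraries where they do the work, as an engineer would, in place of code of your own. Each camera call takes 0.05 s, during which the arm holds its last target. There are 200 camera calls.

### The job

The burner parts of the two-burner gas hob have been washed and lie about on the worktop. Put both burners back together: into each burner cup set the aluminium flame crown of its size, then on that crown the black cap of the same size, every part fully home, centred and level. Set the parts down gently, do not drop them, and leave the butter dish and the salt pot where they are.

Things in the scene. Friction and masses are not known exactly. Their poses are not given: they have to be found in the camera images.
- small_crown: Small flame crown, loose: light-grey aluminium, dark slots round its side, open recess in its top. Stands upright on the worktop (z = 0) at the start. Origin: centre of underside, z up; yaw is of no account. Below: spigot 26 mm across, 10 mm long, lower edge bevelled 2.5 mm. Above: head 42 mm across, 10 to 26 mm above the origin; recess in its top 29 mm across, 5 mm deep. Grip the head.
- large_crown: Large flame crown, loose: light-grey aluminium, dark slots round its side, open recess in its top. Stands upright on the worktop (z = 0) at the start. Origin: centre of underside, z up; yaw is of no account. Below: spigot 39 mm across, 10 mm long, lower edge bevelled 2.5 mm. Above: head 58 mm across, 10 to 26 mm above the origin; recess in its top 42 mm across, 5 mm deep. Grip the head.
- small_cap: Small burner cap, loose: black enamelled disc. Lies right way up on the worktop (z = 0) at the start. Origin: centre of underside, z up; yaw is of no account. Below: centring boss 24 mm across, 4 mm high, lower edge bevelled 2.5 mm. Above: disc 48 mm across, 4 to 13 mm above the origin; grip its rim. Home on its crown (boss in the recess), its origin is 22 mm above the crown's.
- large_cap: Large burner cap, loose: black enamelled disc. Lies right way up on the worktop (z = 0) at the start. Origin: centre of underside, z up; yaw is of no account. Below: centring boss 37 mm across, 4 mm high, lower edge bevelled 2.5 mm. Above: disc 64 mm across, 4 to 13 mm above the origin; grip its rim. Home on its crown (boss in the recess), its origin is 22 mm above the crown's.
- small_cup: Small burner cup, fixed on the hob: dark grey open cup 39 mm across, 16 mm high, hole 31 mm across and 13 mm deep, brass jet in it, thin bright flange 61 mm across round its foot. Origin: centre of underside, on the hob's top (8 mm above the worktop), z up. The small crown is home with its spigot in the hole and its head on the rim, its origin 6 mm above the cup's.
- large_cup: Large burner cup, fixed on the hob: dark grey open cup 54 mm across, 16 mm high, hole 44 mm across and 13 mm deep, brass jet in it, thin bright flange 76 mm across round its foot. Origin: centre of underside, on the hob's top (8 mm above the worktop), z up. The large crown is home with its spigot in the hole and its head on the rim, its origin 6 mm above the cup's.
- hob: Two-burner gas hob, fixed: stainless steel tray 450 x 290 mm (along its x, y), 8 mm thick, lying on the worktop. Origin: centre of its underside. Its two black control knobs, 36 mm in diameter, stand at x = -180 mm, y = +-65 mm and reach 32 mm above the origin. The cups stand on its midline at x = -85 and +115 mm; which is where differs.
- butter_dish: Bystander: blue ceramic butter dish with a wooden lid and knob, 90 x 130 mm along its x, y, 72 mm high. Origin: centre of its underside. Leave it alone.
- salt_pot: Bystander: squat white ceramic salt pot with a wooden lid and knob, 76 mm in diameter, 68 mm high. Origin: centre of its underside. Leave it alone.

How it is judged:
At the end, for the whole second after the job is handed in: Each crown sits home in the cup of its size (within 6 mm of its axis, its underside 4 to 8 mm above the cup's underside) and each cap home on the crown of its size (within 6 mm of its axis, its underside 20 to 24 mm above the crown's underside), all level within 0.05 rad, released and at rest (horizontal distance between small_crown and small_cup below 0.006 m and z of small_crown in the frame of small_cup between 0.004 and 0.008 m and angle between each of small_crown, small_cap, large_crown, large_cap's own z axis and vertical below 0.05 rad and horizontal distance between small_cap and small_crown below 0.006 m and z of small_cap in the frame of small_crown between 0.02 and 0.024 m and linear speed of each of small_crown, small_cap, large_crown, large_cap below 0.02 m/s and angular speed of each of small_crown, small_cap, large_crown, large_cap below 0.2 rad/s and horizontal distance between large_crown and large_cup below 0.006 m and z of large_crown in the frame of large_cup between 0.004 and 0.008 m and horizontal distance between large_cap and large_crown below 0.006 m and z of large_cap in the frame of large_crown between 0.02 and 0.024 m); the robot touches nothing.
It fails at once if a burner part is dropped: it falls freely (untouched by the gripper) faster than 0.7 m/s, which is a fall of about 25 mm ((linear speed of small_crown above 0.7 m/s and contact force between the fingers and small_crown below 0.05 N) or (linear speed of small_cap above 0.7 m/s and contact force between the fingers and small_cap below 0.05 N) or (linear speed of large_crown above 0.7 m/s and contact force between the fingers and large_crown below 0.05 N) or (linear speed of large_cap above 0.7 m/s and contact force between the fingers and large_cap below 0.05 N)).
It fails at once if the butter dish is shoved more than 30 mm or tipped over (distance of butter_dish from where it was at the start of the episode above 0.03 m or angle between butter_dish's own z axis and vertical above 0.3 rad).
It fails at once if the salt pot is shoved more than 30 mm or tipped over (distance of salt_pot from where it was at the start of the episode above 0.03 m or angle between salt_pot's own z axis and vertical above 0.3 rad).
It also fails if it takes over 106 s, if anything falls off the work surface, if the arm or the gripper's body presses on something with over 40 N, if the wrist force passes 120 N, or if a joint passes its speed limit or range.

## Working session

There is one attempt and no reset: what is moved stays moved. The work goes in short steps, Python scripts to look and compute and a tool call to move; the robot and the scene stay as the last step left them, time stands still between calls to the robot, and variables do not carry over. Pictures are saved under pics/ and viewed, at most 14 in all, crops included, and the job is handed in when it is done.

Besides the shell and the picture viewer there is one more tool, called after "Emit:" by a JSON object that holds its "name" and its "arguments", one argument or row to a line. play_rows: Moves the arm, as the interface text tells. Its arguments: {"type":"object","properties":{"targets":{"type":"array","items":{"type":"array","items":{"type":"array","items":{"type":"number"}}}},"force":{"type":"number"}},"required":["targets"]}

```bash
mkdir -p pics
cat > h.py <<'E'
import numpy as np, cv2
from plant import manip
N=["small_crown","large_crown","small_cap","large_cap","small_cup","large_cup","butter_dish","salt_pot","hob"]
def cloud(cam,d,info):
    v,u=np.mgrid[:384,:512]
    P=np.stack([(u-info["cx"])/info["fx"]*d,(v-info["cy"])/info["fy"]*d,d],-1)
    T=np.linalg.inv(np.array(info["world_to_cam"]))
    return P@T[:3,:3].T+T[:3,3]
E
python3 - <<'E'
from h import *
o=manip.get_obs();print({k:np.round(v,3) for k,v in o.items()})
for c in ["top","side"]:
    i=manip.camera_info(c);im,d=manip.grab_frame(c)
    cv2.imwrite(f"pics/{c}0.png",im[...,::-1])
    W=cloud(c,d,i);print(c,i["fx"],np.round(np.linalg.inv(np.array(i["world_to_cam"])),3).tolist())
    for n in N:
        for r in manip.regions_of(c,n)[:3]:
            p=W[r["region"]&(d>0)]
            if len(p)==0: continue
            print(n,round(r["conf"],2),r["box"],len(p),np.median(p,0).round(3),p.min(0).round(3),p.max(0).round(3))
E
```

```text
{'time': np.float64(0.0), 'joint_pos': array([ 1.495,  0.359,  0.011, -0.   , -1.224, -0.288]), 'qvel': array([-0.001, -0.002, -0.002,  0.001, -0.002,  0.002]), 'joint_efforts': array([-0.0000e+00, -5.8271e+01,  2.9305e+01,  6.9970e+00,  7.0000e-03,
       -0.0000e+00]), 'ee_pos': array([0.24 , 0.63 , 0.209]), 'orientation': array([ 0.001,  0.983, -0.181, -0.   ]), 'wrist_force': array([ 0.272,  0.484, -0.017]), 'torque': array([-0.007,  0.1  ,  0.027]), 'grasp_force': np.float64(0.0), 'grip_width': np.float64(0.088)}
top 470.294522708705 [[0.065, -0.975, 0.214, 0.334], [-0.998, -0.062, 0.02, -0.022], [-0.006, -0.215, -0.977, 1.11], [0.0, 0.0, 0.0, 1.0]]
large_crown 0.63 [73.7, 239.6, 99.7, 267.9] 570 [0.403 0.371 0.023] [ 0.375  0.343 -0.003] [0.434 0.401 0.031]
large_crown 0.59 [241.3, 136.9, 272.4, 169.3] 747 [ 0.671 -0.007  0.011] [ 0.636 -0.044  0.003] [0.714 0.03  0.029]
small_cap 0.59 [375.9, 194.9, 400.3, 218.4] 309 [ 0.563 -0.327  0.013] [ 0.54  -0.351 -0.001] [ 0.587 -0.305  0.018]
large_cap 0.64 [101.8, 183.4, 127.6, 211.9] 549 [0.539 0.323 0.013] [0.508 0.291 0.003] [0.57
[... 1483 characters left out ...]
6] [0.429 0.401 0.029]
small_cup 0.8 [225.0, 210.7, 247.7, 224.7] 232 [ 0.47  -0.007  0.014] [ 0.444 -0.035  0.007] [0.501 0.028 0.027]
large_cup 0.84 [275.6, 180.0, 300.1, 200.3] 320 [ 0.668 -0.008  0.013] [ 0.632 -0.041  0.007] [0.72  0.045 0.027]
butter_dish 0.66 [194.3, 133.3, 234.5, 163.8] 919 [0.661 0.316 0.046] [0.638 0.273 0.   ] [0.724 0.403 0.075]
salt_pot 0.71 [360.2, 206.7, 393.0, 241.4] 876 [ 0.677 -0.296  0.049] [ 0.658 -0.324  0.001] [ 0.781 -0.235  0.071]
salt_pot 0.24 [344.3, 254.5, 368.2, 271.3] 267 [ 0.561 -0.33   0.014] [ 0.539 -0.352 -0.001] [ 0.607 -0.297  0.018]
hob 0.88 [162.8, 164.0, 348.4, 266.3] 9160 [ 0.519 -0.031  0.009] [ 0.331 -0.155 -0.   ] [0.801 0.155 0.036]
```

View pics/top0.png

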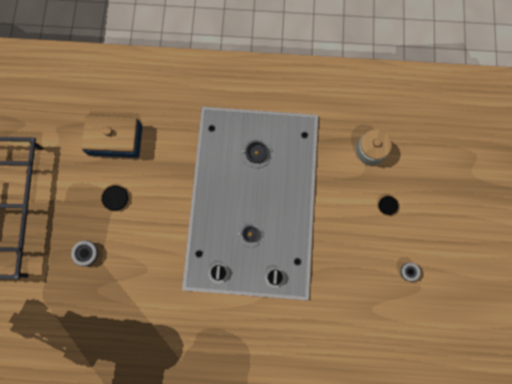

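View pics/side0.png

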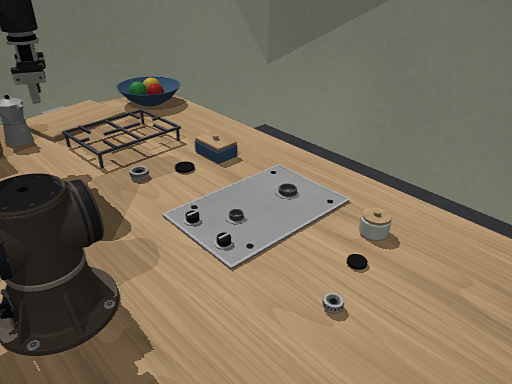

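Both views agree: in the top view the large crown is at (84,253), large cap (115,198), small cap (388,205), small crown (411,271), small cup (250,234) and large cup (257,152). I'll square up the tool yaw and go above the large crown.

Emit:
{"name": "play_rows", "arguments": {
  "targets": [
    [[0, 0, -0.121, 0, 0, 0, 1], [0, 0, -0.121, 0, 0, 0, 1], [0, 0, -0.122, 0, 0, 0, 1], [0, 0, 0, 2.3, 3.7, 0, 1], [0, 0, 0, 2.3, 3.7, 0, 1]]
  ],
  "force": 20
}}

```text
time: 1.5
ee_pos: [0.2861, 0.5564, 0.2097]
orientation: [0.0, 1.0, 0.001, -0.0]
wrist_force: [1.6, 0.2, 0.2]
grip_width: 0.0875
grasp_force: 0.0
```

Emit:
{"name": "play_rows", "arguments": {
  "targets": [
    [[0, 0, 0, 2.3, 3.7, 0, 1], [0, 0, 0, 2.3, 3.7, 0, 1], [0, 0, 0, 2.3, 3.7, 0, 1], [0, 0, 0, 2.3, 3.7, 0, 1], [0, 0, 0, 2.3, 3.7, 0, 1]]
  ]
}}

```text
time: 2.0
ee_pos: [0.4019, 0.3703, 0.2107]
orientation: [-0.0, 1.0, 0.0, 0.0]
wrist_force: [1.7, 0.3, -0.1]
grip_width: 0.0878
grasp_force: 0.0
```

```bash
cat >> h.py <<'E'
from scipy.spatial.transform import Rotation as Ro
def look(names,top,save=None,cams=("wrist",)):
    """top: dict name->height of its top face (band +-4mm), minEnclosingCircle of points in the band; prints world and tool deltas in cm"""
    o=manip.get_obs();q=o["orientation"];R=Ro.from_quat(np.r_[q[1:],q[0]]).as_matrix()
    print("t",round(float(o["time"]),2),"ee",o["ee_pos"].round(4),"rv",(Ro.from_matrix(R)*Ro.from_rotvec([np.pi,0,0]).inv()).as_rotvec().round(3))
    for c in cams:
        i=manip.camera_info(c);im,d=manip.grab_frame(c)
        if save: cv2.imwrite(f"pics/{save}_{c}.png",im[...,::-1])
        W=cloud(c,d,i)
        for n in names:
            for r in manip.regions_of(c,n)[:2]:
                m=r["region"]&(d>0);p=W[m]
                b=p[abs(p[:,2]-top[n])<.004]
                if len(b)<20: print(n,"few",len(b),r["box"]);continue
                lo,hi=np.percentile(b[:,:2],[1,99],axis=0)
                mid=(lo+hi)/2;(cx,cy),rad=cv2.minEnclosingCircle(b[:,:2].astype(np.float32))
                D=R.T@np.r_[mid-o["ee_pos"][:2],0]*100
                print(c,n,round(r["conf"],2),np.round(r["box"]),"mid",mid.round(4),"size",(hi-lo).round(4),"circ",round(cx,4),round(cy,4),round(rad,4),"z",np.median(b[:,2]).round(4),"tool d cm",D.round(2))
E
python3 - <<'E'
from h import *
look(["large_crown"],dict(large_crown=.026),"a",("wrist","top"))
E
```

```text
t 2.0 ee [0.4019 0.3703 0.2107] rv [ 0.001 -0.     0.001]
wrist large_crown 0.95 [230. 144. 275. 188.] mid [0.4054 0.374 ] size [0.0546 0.0539] circ 0.405 0.3737 0.0296 z 0.0247 tool d cm [ 0.35 -0.37  0.  ]
top large_crown 0.71 [ 79. 242.  97. 269.] mid [0.4041 0.3625] size [0.0548 0.0344] circ 0.4035 0.371 0.029 z 0.0245 tool d cm [ 0.22  0.78 -0.  ]
large_crown few 0 [377.2, 195.4, 398.5, 217.9]
```

Emit:
{"name": "play_rows", "arguments": {
  "targets": [
    [[0, 0, 0, 0.3, -0.35, 4.5, 1], [0, 0, 0, 0, 0, 4.5, 1], [0, 0, 0, 0, 0, 4.5, 1], [0, 0, 0, 0, 0, 4.2, 1], [0, 0, 0, 0, 0, 1.9, 1]]
  ]
}}

```text
time: 2.7
ee_pos: [0.4024, 0.3744, 0.0105]
orientation: [0.002, 1.0, 0.0, -0.001]
wrist_force: [-0.2, -0.7, 0.7]
grip_width: 0.0879
grasp_force: 0.0
```

Emit:
{"name": "play_rows", "arguments": {
  "targets": [
    [[0, 0, 0, 0, 0, 0, 0.4], [0, 0, 0, 0, 0, 0, 0.4], [0, 0, 0, 0, 0, 0, 0.4], [0, 0, 0, 0, 0, 0, 0.4], [0, 0, 0, 0, 0, 0, 0.4]]
  ]
}}

```text
time: 3.2
ee_pos: [0.4046, 0.3761, 0.0156]
orientation: [-0.001, 1.0, 0.0, 0.001]
wrist_force: [0.7, -0.2, 0.4]
grip_width: 0.0532
grasp_force: 0.0
```

Run:
```python
from h import *
look(["large_crown"],dict(large_crown=.026),"b",("wrist","side"))
o=manip.get_obs();print(o["grip_width"],o["grasp_force"])
a=cv2.imread("pics/b_wrist.png");b=cv2.imread("pics/b_side.png")[140:200,100:200]
cv2.imwrite("pics/b2.png",np.hstack([cv2.resize(a,(400,300)),cv2.resize(b,(400,300))]))
```

```text
t 3.2 ee [0.4046 0.3761 0.0156] rv [ 0.002 -0.001  0.   ]
wrist large_crown 0.7 [215. 187. 304. 262.] mid [0.4091 0.3751] size [0.0477 0.0514] circ 0.4056 0.3739 0.0295 z 0.0237 tool d cm [0.45 0.1  0.  ]
side large_crown 0.73 [129. 165. 148. 180.] mid [0.3986 0.3717] size [0.0462 0.0545] circ 0.4023 0.3706 0.0294 z 0.0255 tool d cm [-0.6   0.44 -0.  ]
0.038258771999576495 0.0
```

View pics/b2.png

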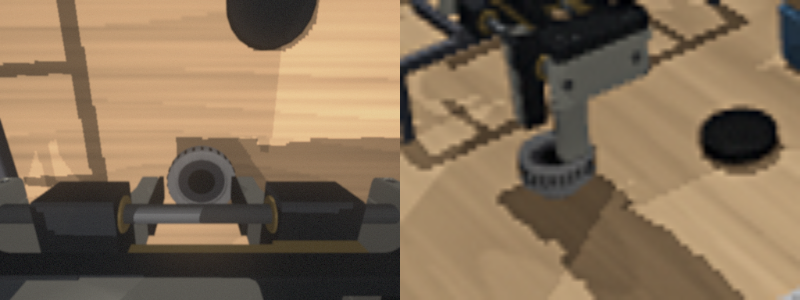

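The wrist view shows the crown at (200,175), seemingly beyond the fingertips. In the side crop the fingertip ends at (575,160), over the crown's top instead of beside it. I'll check the finger positions by depth.

Run:
```python
from h import *
o=manip.get_obs();print(o["ee_pos"].round(4),o["orientation"].round(3),o["grip_width"],o["grasp_force"],o["joint_pos"].round(3),o["wrist_force"].round(1))
i=manip.camera_info("wrist");im,d=manip.grab_frame("wrist");W=cloud("wrist",d,i)
print(np.linalg.inv(i["world_to_cam"]).round(3))
for v in (215,225,235,245,255,265,275,285,295):
    print(v,[ (u,*W[v,u].round(3).tolist()) for u in (185,200,215,256,300,315,330)])
cv2.imwrite("pics/c_wrist.png",im[...,::-1])
s,ds=manip.grab_frame("side");cv2.imwrite("pics/c_side.png",s[...,::-1])
a=im[...,::-1][190:340,150:360];b=s[...,::-1][130:200,90:190]
cv2.imwrite("pics/c2.png",np.hstack([cv2.resize(a,(400,300)),cv2.resize(b,(400,300))]))
```

```text
[0.4044 0.3755 0.0148] [-0.  1.  0.  0.] 0.038258771999576495 0.0 [ 1.103  0.365 -0.496  0.    -0.709  0.468] [-0.   0.1  0.1]
[[-0.001 -0.956 -0.294  0.484]
 [-1.     0.     0.002  0.376]
 [-0.001  0.294 -0.956  0.191]
 [ 0.     0.     0.     1.   ]]
215 [(185, 0.408, 0.426, 0.001), (200, 0.409, 0.415, 0.002), (215, 0.417, 0.401, 0.023), (256, 0.417, 0.374, 0.023), (300, 0.409, 0.342, 0.002), (315, 0.409, 0.331, 0.002), (330, 0.408, 0.32, 0.002)]
225 [(185, 0.401, 0.426, 0.002), (200, 0.4, 0.415, 0.001), (215, 0.412, 0.4, 0.028), (256, 0.41, 0.374, 0.023), (300, 0.411, 0.346, 0.025), (315, 0.4, 0.33, 0.001), (330, 0.4, 0.319, 0.001)]
235 [(185, 0.443, 0.399, 0.106), (200, 0.416, 0.405, 0.05), (215, 0.414, 0.398, 0.046), (256, 0.403, 0.374, 0.023), (300, 0.416, 0.35, 0.05), (315, 0.416, 0.342, 0.05), (330, 0.443, 0.35, 0.106)]
245 [(185, 0.439, 0.399, 0.106), (200, 0.416, 0.403, 0.062), (215, 0.414, 0.396, 0.059), (256, 0.396, 0.374, 0.023), (300, 0.413, 0.351, 0.055), (315, 0.416, 0.344, 0.062), (330, 0.444, 0.353, 0.115)]
255 [(185, 0.439, 0.398, 0.111), (200, 0.416, 0.401, 0.072),
[... 235 characters left out ...]
 0.437, 0.375, 0.114), (300, 0.437, 0.361, 0.114), (315, 0.436, 0.356, 0.114), (330, 0.44, 0.353, 0.119)]
275 [(185, 0.434, 0.397, 0.115), (200, 0.434, 0.393, 0.115), (215, 0.435, 0.388, 0.116), (256, 0.435, 0.375, 0.116), (300, 0.435, 0.362, 0.116), (315, 0.434, 0.357, 0.115), (330, 0.436, 0.353, 0.119)]
285 [(185, 0.43, 0.398, 0.115), (200, 0.43, 0.393, 0.115), (215, 0.43, 0.388, 0.115), (256, 0.43, 0.375, 0.115), (300, 0.431, 0.361, 0.117), (315, 0.431, 0.357, 0.116), (330, 0.434, 0.353, 0.12)]
295 [(185, 0.423, 0.399, 0.11), (200, 0.405, 0.399, 0.088), (215, 0.339, 0.407, 0.001), (256, 0.339, 0.374, 0.002), (300, 0.399, 0.354, 0.079), (315, 0.419, 0.353, 0.105), (330, 0.43, 0.353, 0.12)]
```

View pics/c2.png

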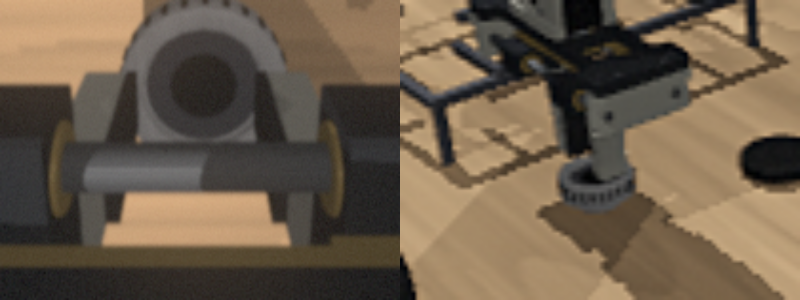

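Run:
```python
from h import *
i=manip.camera_info("wrist");im,d=manip.grab_frame("wrist");W=cloud("wrist",d,i)
for u in (194,198,202,206,212,218,222,290,296,302,308,314): print(u,[tuple((W[v,u]*1000).round().astype(int).tolist()) for v in range(219,238,2)])
o=manip.get_obs();print(o["ee_pos"],o["grip_width"],o["grasp_force"])
i=manip.camera_info("side");im,d=manip.grab_frame("side");W=cloud("side",d,i)
for v in range(150,182,2): print(v,[tuple((W[v,u]*1000).round().astype(int).tolist()) for u in range(132,150,3)])
```

```text
194 [(405, 419, 2), (404, 419, 2), (402, 419, 2), (400, 420, 1), (399, 420, 1), (397, 420, 1), (416, 410, 45), (416, 409, 47), (416, 409, 49), (416, 408, 52)]
198 [(405, 416, 1), (404, 416, 2), (403, 416, 3), (401, 416, 2), (416, 409, 38), (416, 408, 43), (416, 407, 46), (416, 407, 47), (416, 407, 50), (416, 406, 53)]
202 [(405, 413, 2), (403, 413, 1), (402, 414, 1), (401, 413, 2), (416, 406, 39), (416, 406, 42), (415, 405, 43), (416, 405, 47), (415, 404, 49), (415, 404, 51)]
206 [(406, 410, 2), (404, 410, 1), (402, 411, 1), (401, 410, 2), (416, 404, 40), (415, 403, 41), (416, 403, 45), (416, 402, 47), (416, 402, 50), (416, 402, 52)]
212 [(405, 406, 1), (404, 406, 1), (403, 406, 3), (409, 403, 22), (416, 400, 38), (415, 400, 40), (416, 400, 44), (416, 399, 47), (415, 399, 48), (415, 399, 51)]
218 [(416, 398, 27), (415, 398, 28), (413, 398, 28), (414, 397, 33), (414, 397, 35), (414, 397, 39), (414, 396, 41), (414, 396, 43), (414, 396, 47), (415, 395, 50)]
222 [(416, 395, 28), (415, 395, 28), (414, 396, 28), (414, 395, 33), (414, 395, 35), (414, 394, 39), (414, 394, 40), (412, 394, 40)
[... 1833 characters left out ...]
3)]
168 [(395, 396, 27), (405, 395, 24), (393, 352, 45), (398, 343, 47), (407, 341, 44), (429, 364, 27)]
170 [(391, 391, 23), (399, 385, 23), (393, 354, 37), (398, 344, 40), (404, 338, 40), (423, 354, 27)]
172 [(383, 376, 25), (392, 374, 23), (399, 368, 23), (405, 360, 24), (409, 348, 27), (421, 351, 22)]
174 [(376, 364, 25), (382, 355, 27), (390, 352, 26), (399, 351, 23), (407, 346, 22), (422, 355, 13)]
176 [(378, 370, 15), (381, 355, 21), (388, 351, 20), (395, 343, 20), (405, 344, 16), (424, 361, 2)]
178 [(383, 381, 2), (382, 359, 12), (388, 352, 12), (395, 346, 12), (412, 360, 0), (416, 348, 4)]
180 [(376, 370, 2), (383, 362, 3), (391, 359, 1), (398, 353, 1), (403, 345, 3), (412, 341, 1)]
```

The depth from both cameras puts the fingertips at z ≈ 38 mm, above the crown, about 34 mm higher than the stated TCP offset implies. I'll open up and re-measure the tips at this height.

Emit:
{"name": "play_rows", "arguments": {
  "targets": [
    [[0, 0, 0, 0, 0, 0, 1], [0, 0, 0, 0, 0, 0, 1], [0, 0, 0, 0, 0, 0, 1], [0, 0, 0, 0, 0, 0, 1], [0, 0, 0, 0, 0, 0, 1]]
  ]
}}

```text
time: 4.1
ee_pos: [0.4042, 0.3753, 0.0144]
orientation: [0.0, 1.0, 0.0, -0.0]
wrist_force: [0.4, -0.2, -0.1]
grip_width: 0.0696
grasp_force: 0.0
```

```bash
cat >> h.py <<'E'
def tips(cam="wrist"):
    o=manip.get_obs();e=o["ee_pos"]
    i=manip.camera_info(cam);im,d=manip.grab_frame(cam);W=cloud(cam,d,i)
    r=W-e;dy=abs(r[...,1])
    m=(abs(r[...,0])<.014)&(dy>.5*o["grip_width"]-.006)&(dy<.075)&(r[...,2]<.06)&(W[...,2]>.004)&(d>0)
    for s in (1,-1):
        p=W[m&(s*r[...,1]>0)]
        if len(p): print("tip",s,"n",len(p),"zmin2%",np.percentile(p[:,2],2).round(4),"inner",(p[:,1]*s).min().round(4)*s,"x",p[:,0].min().round(3),p[:,0].max().round(3),"rel z",(np.percentile(p[:,2],2)-e[2]).round(4))
    print("ee",e.round(4),"w",round(float(o["grip_width"]),4),"f",round(float(o["grasp_force"]),1),"F",o["wrist_force"].round(1))
    return im,W
E
python3 - <<'E'
from h import *
im,W=tips()
cv2.imwrite("pics/d.png",im[...,::-1])
tips("side")
E
```

```text
tip 1 n 1451 zmin2% 0.0337 inner 0.4106 x 0.395 0.417 rel z 0.0194
tip -1 n 1489 zmin2% 0.0272 inner 0.3465 x 0.394 0.417 rel z 0.0128
ee [0.4042 0.3753 0.0144] w 0.0696 f 0.0 F [ 0.4 -0.2 -0.1]
tip 1 n 86 zmin2% 0.0334 inner 0.4095 x 0.39 0.414 rel z 0.019
tip -1 n 110 zmin2% 0.0159 inner 0.3444 x 0.391 0.415 rel z 0.0015
ee [0.4042 0.3753 0.0143] w 0.0735 f 0.0 F [ 0.7 -0.3  0.2]
```

View pics/d.png

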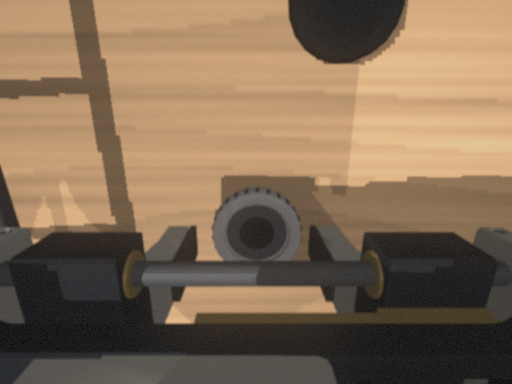

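The fingers show clear on both sides of the crown at (257,230), with tips near z ≈ 37 mm. The reported TCP z therefore reads about 35 mm low. I'll go down in steps and watch the force.

Emit:
{"name": "play_rows", "arguments": {
  "targets": [
    [[0, 0, 0, 0, 0.1, 1.0, 1], [0, 0, 0, 0, 0, 1.0, 1], [0, 0, 0, 0, 0, 0.5, 1], [0, 0, 0, 0, 0, 0.3, 1], [0, 0, 0, 0, 0, 0, 1]]
  ]
}}

```text
time: 4.7
ee_pos: [0.404, 0.3739, -0.0144]
orientation: [0.001, 1.0, 0.0, -0.0]
wrist_force: [-0.2, 0.5, 0.8]
grip_width: 0.0878
grasp_force: 0.0
```

Run:
```python
from h import *
tips();tips("side")
```

```text
tip 1 n 1547 zmin2% 0.0062 inner 0.4182 x 0.395 0.417 rel z 0.0206
tip -1 n 1547 zmin2% 0.0058 inner 0.3316 x 0.395 0.417 rel z 0.0202
ee [ 0.404   0.3739 -0.0144] w 0.0878 f 0.0 F [-0.2  0.5  0.8]
tip 1 n 71 zmin2% 0.0088 inner 0.4147 x 0.391 0.412 rel z 0.0228
tip -1 n 99 zmin2% 0.007 inner 0.3319 x 0.39 0.415 rel z 0.021
ee [ 0.4042  0.3742 -0.014 ] w 0.0879 f 0.0 F [-0.4 -0.2 -0.3]
```

Emit:
{"name": "play_rows", "arguments": {
  "targets": [
    [[0, 0, 0, 0, 0, 0.3, 1], [0, 0, 0, 0, 0, 0, 0.5], [0, 0, 0, 0, 0, 0, 0.5], [0, 0, 0, 0, 0, 0, 0.5], [0, 0, 0, 0, 0, 0, 0.5]]
  ]
}}

```text
time: 5.3
ee_pos: [0.4046, 0.3745, -0.0159]
orientation: [-0.0, 1.0, 0.0, 0.0]
wrist_force: [0.3, -2.2, 5.2]
grip_width: 0.0613
grasp_force: 3.0
```

Emit:
{"name": "play_rows", "arguments": {
  "targets": [
    [[0, 0, 0, 0, 0, 0, 0.5], [0, 0, 0, 0, 0, 0, 0.5], [0, 0, 0, 0, 0, 0, 0.5]]
  ]
}}

```text
time: 5.6
ee_pos: [0.4046, 0.3744, -0.0159]
orientation: [-0.0, 1.0, 0.0, 0.0]
wrist_force: [0.2, -2.9, 5.4]
grip_width: 0.0572
grasp_force: 20.5
```

Emit:
{"name": "play_rows", "arguments": {
  "targets": [
    [[0, 0, 0, 0, 0, -1, 0.5], [0, 0, 0, 0, 0, -3, 0.5], [0, 0, 0, 0, 0, -4.5, 0.5], [0, 0, 0, 0, 0, -3.5, 0.5], [0, 0, 0, 2.2, 4.2, 0, 0.5]]
  ]
}}

```text
time: 6.1
ee_pos: [0.4283, 0.3384, 0.1097]
orientation: [-0.005, 1.0, 0.003, 0.004]
wrist_force: [2.7, 0.1, -0.9]
grip_width: 0.0575
grasp_force: 20.0
```

Emit:
{"name": "play_rows", "arguments": {
  "targets": [
    [[0, 0, 0, 2.2, 4.2, 0, 0.5], [0, 0, 0, 2.2, 4.2, 0, 0.5], [0, 0, 0, 2.2, 4.2, 0, 0.5], [0, 0, 0, 2.2, 4.2, 0, 0.5], [0, 0, 0, 2.2, 4.2, 0, 0.5]]
  ]
}}

```text
time: 6.6
ee_pos: [0.5369, 0.1208, 0.1042]
orientation: [-0.0, 1.0, 0.0, 0.0]
wrist_force: [0.9, 1.4, -0.5]
grip_width: 0.0574
grasp_force: 20.0
```

Emit:
{"name": "play_rows", "arguments": {
  "targets": [
    [[0, 0, 0, 2.2, 4.2, 0, 0.5], [0, 0, 0, 2.2, 4.2, 0, 0.5], [0, 0, 0, 2, 4.2, 0, 0.5], [0, 0, 0, 0, 0, 0, 0.5]]
  ]
}}

```text
time: 7.0
ee_pos: [0.6017, -0.0082, 0.1035]
orientation: [0.0, 1.0, -0.002, 0.0]
wrist_force: [-1.0, -0.0, -1.4]
grip_width: 0.0576
grasp_force: 20.0
```

Run:
```python
from h import *
z=manip.get_obs()["ee_pos"][2]
look(["large_crown","large_cup"],dict(large_crown=.026+z+.0159,large_cup=.024),"e")
```

```text
t 7.0 ee [ 0.6017 -0.0082  0.1035] rv [-0.001 -0.    -0.005]
wrist large_crown 0.84 [203. 200. 307. 304.] mid [ 0.6031 -0.0072] size [0.0546 0.0525] circ 0.6025 -0.0072 0.0294 z 0.1455 tool d cm [ 0.14 -0.1  -0.  ]
wrist large_cup 0.92 [210.  70. 292. 152.] mid [ 0.6745 -0.0072] size [0.0511 0.0513] circ 0.6745 -0.0071 0.027 z 0.0252 tool d cm [ 7.28 -0.13  0.  ]
```

View pics/e_wrist.png

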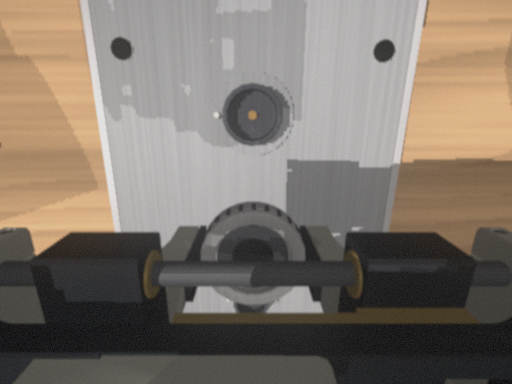

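The held crown shows level at (257,257), and the large cup at (253,115). They are 7.2 cm apart in x and 0 in y.

Emit:
{"name": "play_rows", "arguments": {
  "targets": [
    [[0, 0, 0, 3.6, 0, 0, 0.5], [0, 0, 0, 3.6, 0, 0, 0.5], [0, 0, 0, 0, 0, 3.5, 0.5], [0, 0, 0, 0, 0, 3.5, 0.5], [0, 0, 0, 0, 0, 1.7, 0.5]]
  ]
}}

```text
time: 7.65
ee_pos: [0.67, -0.002, 0.0133]
orientation: [0.0, 1.0, 0.001, -0.002]
wrist_force: [-1.2, -0.1, -0.9]
grip_width: 0.0574
grasp_force: 20.0
```

Emit:
{"name": "play_rows", "arguments": {
  "targets": [
    [[0, 0, 0, 0, 0, 0, 0.5], [0, 0, 0, 0, 0, 0, 0.5]]
  ]
}}

```text
time: 7.85
ee_pos: [0.6725, -0.0024, 0.0171]
orientation: [0.0, 1.0, 0.001, 0.0]
wrist_force: [-0.4, 0.7, -0.3]
grip_width: 0.0573
grasp_force: 20.0
```

Run:
```python
from h import *
z=manip.get_obs()["ee_pos"][2]
look(["large_crown","large_cup"],dict(large_crown=.026+z+.0159,large_cup=.0095),None,("wrist","side"))
```

```text
t 7.85 ee [ 0.6725 -0.0024  0.0171] rv [-0.    -0.     0.002]
wrist large_crown 0.69 [198. 202. 308. 303.] mid [ 0.6739 -0.0014] size [0.0546 0.0525] circ 0.6733 -0.0016 0.0295 z 0.0592 tool d cm [ 0.14 -0.1   0.  ]
wrist large_cup 0.58 [207. 169. 310. 222.] mid [ 0.6926 -0.0076] size [0.0385 0.0725] circ 0.6766 -0.0073 0.0381 z 0.0116 tool d cm [2.01 0.53 0.  ]
side large_crown 0.62 [278. 175. 293. 185.] mid [ 0.6686 -0.0009] size [0.0532 0.0536] circ 0.6682 -0.0 0.0304 z 0.0584 tool d cm [-0.39 -0.15 -0.  ]
side large_cup 0.61 [274. 186. 297. 198.] mid [ 0.6693 -0.0071] size [0.0688 0.0712] circ 0.6714 -0.008 0.0384 z 0.0115 tool d cm [-0.32  0.47  0.  ]
```

Emit:
{"name": "play_rows", "arguments": {
  "targets": [
    [[0, 0, 0, 0.1, 0.6, 0, 0.5], [0, 0, 0, 0, 0, 0, 0.5], [0, 0, 0, 0, 0, 0.5, 0.5], [0, 0, 0, 0, 0, 0.5, 0.5], [0, 0, 0, 0, 0, 0.4, 0.5]]
  ]
}}

```text
time: 8.65
ee_pos: [0.6733, -0.0094, 0.0017]
orientation: [-0.0, 1.0, 0.0, -0.0]
wrist_force: [-0.2, 2.1, 0.4]
grip_width: 0.0568
grasp_force: 20.0
```

Emit:
{"name": "play_rows", "arguments": {
  "targets": [
    [[0, 0, 0, 0, 0, 0.3, 0.5], [0, 0, 0, 0, 0, 0.2, 0.5], [0, 0, 0, 0, 0, 0, 0.5]]
  ]
}}

```text
time: 8.95
ee_pos: [0.6733, -0.0094, -0.0019]
orientation: [0.0, 1.0, 0.0, -0.0]
wrist_force: [-3.3, 1.9, 7.8]
grip_width: 0.0577
grasp_force: 20.0
```

Emit:
{"name": "play_rows", "arguments": {
  "targets": [
    [[0, 0, 0, 0, 0, 0, 1], [0, 0, 0, 0, 0, 0, 1], [0, 0, 0, 0, 0, 0, 1], [0, 0, 0, 0, 0, 0, 1], [0, 0, 0, 0, 0, -1.5, 1]]
  ]
}}

```text
time: 9.45
ee_pos: [0.6716, -0.01, 0.0106]
orientation: [0.0, 1.0, -0.0, -0.002]
wrist_force: [-0.6, -0.5, 0.3]
grip_width: 0.0866
grasp_force: 0.0
```

Emit:
{"name": "play_rows", "arguments": {
  "targets": [
    [[0, 0, 0, 0, 0, -4, 1], [0, 0, 0, -1.0, 0, -4.5, 1], [0, 0, 0, -1.8, -4.4, 0, 1], [0, 0, 0, -1.8, -4.4, 0, 1], [0, 0, 0, 0, 0, 0, 1]]
  ]
}}

```text
time: 9.95
ee_pos: [0.6263, 0.0825, 0.0995]
orientation: [-0.001, 1.0, 0.002, 0.001]
wrist_force: [-0.4, -0.5, 1.1]
grip_width: 0.0877
grasp_force: 0.0
```

Run:
```python
from h import *
look(["large_crown","large_cup"],dict(large_crown=.04,large_cup=.0095),"f",("wrist","top"))
```

```text
t 9.95 ee [0.6263 0.0825 0.0995] rv [ 0.002 -0.002  0.004]
wrist large_crown 0.65 [326. 110. 398. 180.] mid [ 0.6739 -0.0075] size [0.0536 0.0541] circ 0.674 -0.0079 0.0295 z 0.0387 tool d cm [ 4.72  9.02 -0.  ]
wrist large_cup 0.78 [310.  98. 382. 178.] mid [0.6753 0.    ] size [0.0736 0.0601] circ 0.6748 -0.0064 0.0388 z 0.0114 tool d cm [ 4.87  8.27 -0.  ]
top large_crown 0.52 [257. 141. 271. 161.] mid [ 0.6717 -0.026 ] size [0.0468 0.0191] circ 0.6714 -0.0224 0.024 z 0.0389 tool d cm [ 4.500e+00  1.086e+01 -1.000e-02]
top large_cup 0.4 [259. 145. 272. 167.] mid [ 0.664  -0.0265] size [0.0556 0.0347] circ 0.6634 -0.026 0.0318 z 0.0095 tool d cm [ 3.720e+00  1.092e+01 -1.000e-02]
```

View pics/f_wrist.png

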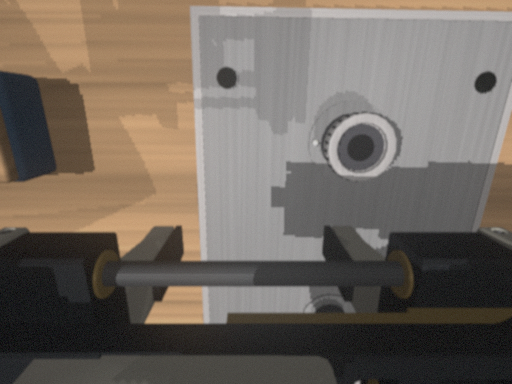

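The crown is seated in the cup at (360,146), level, with its top at the home height. Next is the large cap.

Emit:
{"name": "play_rows", "arguments": {
  "targets": [
    [[0, 0, 0, -2.3, -4, 0, 1], [0, 0, 0, -2.3, -4, 0, 1], [0, 0, 0, -2.3, -4, 0, 1], [0, 0, 0, -2.3, -4, 0, 1], [0, 0, 0, -2.3, -4, 0, 1]]
  ]
}}

```text
time: 10.75
ee_pos: [0.5119, 0.2789, 0.0973]
orientation: [0.0, 1.0, -0.001, -0.0]
wrist_force: [1.1, 0.5, -0.1]
grip_width: 0.0874
grasp_force: 0.0
```

Emit:
{"name": "play_rows", "arguments": {
  "targets": [
    [[0, 0, 0, -2.3, -4, 0, 1], [0, 0, 0, 0, 0, 0, 1], [0, 0, 0, 0, 0, 0, 1]]
  ]
}}

```text
time: 11.05
ee_pos: [0.4891, 0.3187, 0.0972]
orientation: [0.0, 1.0, 0.001, -0.0]
wrist_force: [0.0, 0.4, -0.7]
grip_width: 0.0876
grasp_force: 0.0
```

Run:
```python
from h import *
look(["large_cap"],dict(large_cap=.013))
```

```text
t 11.05 ee [0.4891 0.3187 0.0972] rv [-0.     0.     0.001]
wrist large_cap 0.72 [212. 102. 280. 171.] mid [0.5412 0.3248] size [0.0579 0.0576] circ 0.5412 0.3244 0.0317 z 0.0146 tool d cm [ 5.21 -0.61 -0.  ]
```

Emit:
{"name": "play_rows", "arguments": {
  "targets": [
    [[0, 0, 0, 4.5, -0.5, 0, 1], [0, 0, 0, 0.6, 0, 4, 1], [0, 0, 0, 0, 0, 4, 1], [0, 0, 0, 0, 0, 2, 1], [0, 0, 0, 0, 0, 0.8, 1]]
  ]
}}

```text
time: 11.65
ee_pos: [0.54, 0.3202, -0.0135]
orientation: [0.002, 1.0, -0.001, -0.002]
wrist_force: [-0.7, 0.4, 0.8]
grip_width: 0.0876
grasp_force: 0.0
```

Emit:
{"name": "play_rows", "arguments": {
  "targets": [
    [[0, 0, 0, 0, 0, 0.4, 1], [0, 0, 0, 0, 0, 0, 1], [0, 0, 0, 0, 0, 0.2, 1], [0, 0, 0, 0, 0, 0, 1]]
  ]
}}

```text
time: 12.05
ee_pos: [0.5408, 0.3239, -0.0155]
orientation: [-0.001, 1.0, 0.0, 0.001]
wrist_force: [-0.5, -0.3, -0.2]
grip_width: 0.088
grasp_force: 0.0
```

Run:
```python
from h import *
tips("side"); look(["large_cap"],dict(large_cap=.013)); tips()
```

```text
tip 1 n 83 zmin2% 0.0066 inner 0.3657 x 0.527 0.551 rel z 0.0221
tip -1 n 85 zmin2% 0.0063 inner 0.2817 x 0.527 0.552 rel z 0.0218
ee [ 0.5408  0.3239 -0.0155] w 0.088 f 0.0 F [-0.5 -0.3 -0.2]
t 12.1 ee [ 0.5406  0.3238 -0.0156] rv [ 0.001 -0.001  0.   ]
wrist large_cap 0.59 [198. 192. 307. 294.] mid [0.5426 0.3243] size [0.0595 0.059 ] circ 0.5414 0.3246 0.0322 z 0.0146 tool d cm [ 0.19 -0.05  0.  ]
tip 1 n 1526 zmin2% 0.0057 inner 0.368 x 0.531 0.553 rel z 0.0215
tip -1 n 1532 zmin2% 0.0058 inner 0.2811 x 0.531 0.553 rel z 0.0216
ee [ 0.5405  0.3238 -0.0158] w 0.0876 f 1.3 F [0.6 0.4 3.6]
```

Emit:
{"name": "play_rows", "arguments": {
  "targets": [
    [[0, 0, 0, 0, 0, 0.2, 1], [0, 0, 0, 0, 0, 0.1, 1], [0, 0, 0, 0, 0, 0, 1]]
  ]
}}

```text
time: 12.55
ee_pos: [0.5406, 0.3238, -0.016]
orientation: [-0.0, 1.0, 0.001, 0.001]
wrist_force: [-9.5, -3.2, 28.5]
grip_width: 0.0876
grasp_force: 14.2
```

Emit:
{"name": "play_rows", "arguments": {
  "targets": [
    [[0, 0, 0, 0, 0, 0, 0.5], [0, 0, 0, 0, 0, 0, 0.5], [0, 0, 0, 0, 0, 0, 0.5], [0, 0, 0, 0, 0, 0, 0.5], [0, 0, 0, 0, 0, 0, 0.5]]
  ]
}}

```text
time: 13.05
ee_pos: [0.5421, 0.3238, -0.016]
orientation: [-0.001, 1.0, 0.001, 0.002]
wrist_force: [-2.9, -5.2, 23.7]
grip_width: 0.0633
grasp_force: 22.2
```

Emit:
{"name": "play_rows", "arguments": {
  "targets": [
    [[0, 0, 0, 0, 0, -0.5, 0.5], [0, 0, 0, 0, 0, -1, 0.5], [0, 0, 0, 0, 0, -4, 0.5], [0, 0, 0, 0, 0, -4.5, 0.5], [0, 0, 0, 0, 0, -2.5, 0.5]]
  ]
}}

```text
time: 13.55
ee_pos: [0.5412, 0.3243, 0.1092]
orientation: [-0.001, 1.0, 0.0, 0.001]
wrist_force: [0.6, 0.8, -1.8]
grip_width: 0.0631
grasp_force: 20.0
```

Emit:
{"name": "play_rows", "arguments": {
  "targets": [
    [[0, 0, 0, 0.8, 4.7, 0, 0.5], [0, 0, 0, 0.8, 4.7, 0, 0.5], [0, 0, 0, 0.8, 4.7, 0, 0.5], [0, 0, 0, 0.8, 4.7, 0, 0.5], [0, 0, 0, 0.8, 4.7, 0, 0.5]]
  ]
}}

```text
time: 14.05
ee_pos: [0.58, 0.0868, 0.1056]
orientation: [-0.0, 1.0, 0.0, -0.0]
wrist_force: [2.0, 0.2, -0.9]
grip_width: 0.063
grasp_force: 20.0
```

Emit:
{"name": "play_rows", "arguments": {
  "targets": [
    [[0, 0, 0, 0.8, 4.7, 0, 0.5], [0, 0, 0, 0.8, 4.7, 0, 0.5], [0, 0, 0, 0, 0, 0, 0.5], [0, 0, 0, 0, 0, 0, 0.5]]
  ]
}}

```text
time: 14.45
ee_pos: [0.5961, -0.007, 0.1052]
orientation: [-0.0, 1.0, -0.001, -0.0]
wrist_force: [-0.2, 1.0, -1.0]
grip_width: 0.063
grasp_force: 20.0
```

Run:
```python
from h import *
z=manip.get_obs()["ee_pos"][2]
look(["large_crown","large_cap"],dict(large_cap=.013+z+.016,large_crown=.039),"g")
```

```text
t 14.45 ee [ 0.5961 -0.007   0.1052] rv [ 0.     0.001 -0.003]
wrist large_crown 0.77 [220.  74. 291. 146.] mid [ 0.6737 -0.0084] size [0.0538 0.0533] circ 0.6734 -0.0082 0.0295 z 0.0381 tool d cm [ 7.76  0.12 -0.  ]
large_crown few 0 [84.5, 0.0, 425.1, 323.0]
wrist large_cap 0.65 [198. 196. 308. 295.] mid [ 0.5964 -0.0061] size [0.0598 0.0592] circ 0.5954 -0.0065 0.0323 z 0.1357 tool d cm [ 0.04 -0.08 -0.  ]
```

View pics/g_wrist.png

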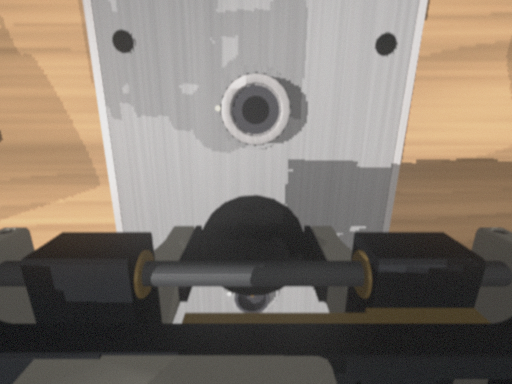

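The cap is held level at (253,245) and the crown is at (256,109). The offset is 7.8 cm in x and 0.2 cm in tool y.

Emit:
{"name": "play_rows", "arguments": {
  "targets": [
    [[0, 0, 0, 3.9, 0.2, 0, 0.5], [0, 0, 0, 3.9, 0, 0, 0.5], [0, 0, 0, 0, 0, 3.5, 0.5], [0, 0, 0, 0, 0, 3.5, 0.5], [0, 0, 0, 0, 0, 0.5, 0.5]]
  ]
}}

```text
time: 15.1
ee_pos: [0.6709, -0.0066, 0.0255]
orientation: [0.001, 1.0, 0.001, -0.004]
wrist_force: [-1.1, 0.9, -2.7]
grip_width: 0.063
grasp_force: 20.0
```

Emit:
{"name": "play_rows", "arguments": {
  "targets": [
    [[0, 0, 0, 0, 0, 0, 0.5], [0, 0, 0, 0, 0, 0, 0.5]]
  ]
}}

```text
time: 15.3
ee_pos: [0.6756, -0.0067, 0.0323]
orientation: [-0.0, 1.0, 0.001, 0.001]
wrist_force: [0.7, -0.2, -0.6]
grip_width: 0.0631
grasp_force: 20.0
```

Emit:
{"name": "play_rows", "arguments": {
  "targets": [
    [[0, 0, 0, -0.1, 0.2, 0, 0.5], [0, 0, 0, 0, 0, 0.3, 0.5], [0, 0, 0, 0, 0, 0.4, 0.5], [0, 0, 0, 0, 0, 0.3, 0.5], [0, 0, 0, 0, 0, 0, 0.5]]
  ]
}}

```text
time: 15.8
ee_pos: [0.6732, -0.0097, 0.0202]
orientation: [0.0, 1.0, 0.0, -0.0]
wrist_force: [0.5, -0.7, -1.4]
grip_width: 0.0631
grasp_force: 20.0
```

Emit:
{"name": "play_rows", "arguments": {
  "targets": [
    [[0, 0, 0, 0, 0, 0.2, 0.5], [0, 0, 0, 0, 0, 0.1, 0.5], [0, 0, 0, 0, 0, 0, 0.5]]
  ]
}}

```text
time: 16.1
ee_pos: [0.6735, -0.0097, 0.0199]
orientation: [0.0, 1.0, 0.0, 0.0]
wrist_force: [-7.2, 1.0, 16.6]
grip_width: 0.0632
grasp_force: 20.0
```

Emit:
{"name": "play_rows", "arguments": {
  "targets": [
    [[0, 0, 0, 0, 0, -0.1, 1], [0, 0, 0, 0, 0, 0, 1], [0, 0, 0, 0, 0, 0, 1], [0, 0, 0, 0, 0, 0, 1], [0, 0, 0, 0, 0, -2, 1]]
  ]
}}

```text
time: 16.6
ee_pos: [0.6711, -0.01, 0.0353]
orientation: [0.0, 1.0, -0.0, -0.003]
wrist_force: [-0.3, -0.4, -0.5]
grip_width: 0.0872
grasp_force: 0.0
```

Emit:
{"name": "play_rows", "arguments": {
  "targets": [
    [[0, 0, 0, 0, 0, -4, 1], [0, 0, 0, -3, 3, -2, 1], [0, 0, 0, -3.5, 3.5, 0, 1], [0, 0, 0, 0, 0, 0, 1], [0, 0, 0, 0, 0, 0, 1]]
  ]
}}

```text
time: 17.1
ee_pos: [0.6079, -0.0755, 0.0988]
orientation: [-0.0, 1.0, -0.001, 0.0]
wrist_force: [-0.1, -1.0, 0.3]
grip_width: 0.0877
grasp_force: 0.0
```

Run:
```python
from h import *
look(["large_cap","large_crown","large_cup"],dict(large_cap=.049,large_crown=.035,large_cup=.0105),"i")
```

```text
t 17.1 ee [ 0.6079 -0.0755  0.0988] rv [ 0.    -0.001 -0.001]
wrist large_cap 0.55 [129.  82. 213. 167.] mid [ 0.6728 -0.0094] size [0.0585 0.0594] circ 0.6725 -0.0086 0.0323 z 0.0506 tool d cm [ 6.48 -6.62  0.  ]
wrist large_cup 0.87 [159.  78. 221. 156.] mid [ 0.6773 -0.0193] size [0.0674 0.0505] circ 0.6755 -0.0092 0.0372 z 0.0115 tool d cm [ 6.93 -5.62  0.  ]
```

View pics/i_wrist.png

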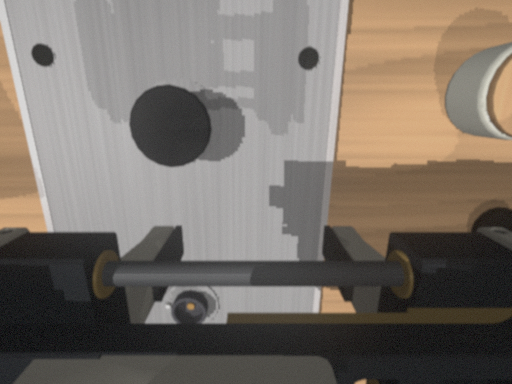

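The large cap is seated at (171,125), at the right height and level. Next is the small crown.

Emit:
{"name": "play_rows", "arguments": {
  "targets": [
    [[0, 0, 0, -3, 3.75, 0, 1], [0, 0, 0, -3, 3.75, 0, 1], [0, 0, 0, -3, 3.75, 0, 1], [0, 0, 0, -3, 3.75, 0, 1], [0, 0, 0, -3, 3.75, 0, 1]]
  ]
}}

```text
time: 17.8
ee_pos: [0.4579, -0.2629, 0.0981]
orientation: [0.0, 1.0, 0.001, -0.0]
wrist_force: [0.5, -1.4, -1.0]
grip_width: 0.0876
grasp_force: 0.0
```

Emit:
{"name": "play_rows", "arguments": {
  "targets": [
    [[0, 0, 0, -3, 3.75, 0, 1], [0, 0, 0, -3, 3.75, 0, 1], [0, 0, 0, -3, 3.75, 0, 1], [0, 0, 0, 0, 0, 0, 1], [0, 0, 0, 0, 0, 0, 1]]
  ]
}}

```text
time: 18.3
ee_pos: [0.3682, -0.3754, 0.098]
orientation: [-0.0, 1.0, -0.001, -0.0]
wrist_force: [0.4, -0.2, 0.6]
grip_width: 0.088
grasp_force: 0.0
```

Run:
```python
from h import *
look(["small_crown"],dict(small_crown=.026))
```

```text
t 18.3 ee [ 0.3682 -0.3754  0.098 ] rv [ 0.     0.    -0.002]
wrist small_crown 0.68 [232. 126. 277. 174.] mid [ 0.4116 -0.3764] size [0.0392 0.0386] circ 0.4113 -0.3764 0.0216 z 0.0258 tool d cm [ 4.34  0.09 -0.  ]
```

Emit:
{"name": "play_rows", "arguments": {
  "targets": [
    [[0, 0, 0, 4.2, 0.15, 0, 1], [0, 0, 0, 0, 0, 4, 1], [0, 0, 0, 0, 0, 4, 1], [0, 0, 0, 0, 0, 2.2, 1], [0, 0, 0, 0, 0, 0.8, 1]]
  ]
}}

```text
time: 18.9
ee_pos: [0.4101, -0.3742, -0.0143]
orientation: [-0.001, 1.0, 0.001, -0.002]
wrist_force: [-0.1, -0.1, 0.2]
grip_width: 0.0876
grasp_force: 0.0
```

Emit:
{"name": "play_rows", "arguments": {
  "targets": [
    [[0, 0, 0, 0, 0, 0.1, 1], [0, 0, 0, 0, 0, 0, 0.3], [0, 0, 0, 0, 0, 0, 0.3], [0, 0, 0, 0, 0, 0, 0.3], [0, 0, 0, 0, 0, 0, 0.3]]
  ]
}}

```text
time: 19.4
ee_pos: [0.4109, -0.3765, -0.0117]
orientation: [0.0, 1.0, 0.0, 0.001]
wrist_force: [0.3, 0.3, -0.2]
grip_width: 0.061
grasp_force: 0.0
```

Emit:
{"name": "play_rows", "arguments": {
  "targets": [
    [[0, 0, 0, 0, 0, 0, 0.3], [0, 0, 0, 0, 0, 0, 0.3], [0, 0, 0, 0, 0, 0, 0.3], [0, 0, 0, 0, 0, 0, 0.3]]
  ]
}}

```text
time: 19.8
ee_pos: [0.4104, -0.3763, -0.0124]
orientation: [0.0, 1.0, 0.0, 0.0]
wrist_force: [-0.4, 0.1, 3.8]
grip_width: 0.0412
grasp_force: 20.0
```

Emit:
{"name": "play_rows", "arguments": {
  "targets": [
    [[0, 0, 0, 0, 0, -1, 0.3], [0, 0, 0, 0, 0, -3.5, 0.3], [0, 0, 0, 0, 0, -4.5, 0.3], [0, 0, 0, 0, 0, -2.5, 0.3], [0, 0, 0, 0, -4, 0, 0.3]]
  ]
}}

```text
time: 20.3
ee_pos: [0.4134, -0.3394, 0.1069]
orientation: [0.002, 1.0, -0.001, 0.004]
wrist_force: [1.0, 1.5, -1.4]
grip_width: 0.0416
grasp_force: 20.0
```

Emit:
{"name": "play_rows", "arguments": {
  "targets": [
    [[0, 0, 0, 0, -4.6, 0, 0.3], [0, 0, 0, 0, -4.6, 0, 0.3], [0, 0, 0, 0, -4.6, 0, 0.3], [0, 0, 0, 0, -4.6, 0, 0.3], [0, 0, 0, 0, -4.6, 0, 0.3]]
  ]
}}

```text
time: 20.8
ee_pos: [0.41, -0.1045, 0.103]
orientation: [-0.0, 1.0, -0.0, 0.0]
wrist_force: [1.4, 0.3, -0.4]
grip_width: 0.0416
grasp_force: 20.0
```

Emit:
{"name": "play_rows", "arguments": {
  "targets": [
    [[0, 0, 0, 0, -4.6, 0, 0.3], [0, 0, 0, 0, -4.6, 0, 0.3], [0, 0, 0, 0, 0, 0, 0.3], [0, 0, 0, 0, 0, 0, 0.3], [0, 0, 0, 0, 0, 0, 0.3]]
  ]
}}

```text
time: 21.3
ee_pos: [0.4101, -0.0146, 0.1025]
orientation: [-0.0, 1.0, 0.0, -0.0]
wrist_force: [0.3, -0.4, -0.5]
grip_width: 0.0414
grasp_force: 20.0
```

Run:
```python
from h import *
z=manip.get_obs()["ee_pos"][2]
look(["small_crown","small_cup"],dict(small_crown=.026+z+.0124,small_cup=.024),"j")
```

```text
t 21.3 ee [ 0.4101 -0.0146  0.1025] rv [0. 0. 0.]
wrist small_crown 0.8 [215. 211. 288. 263.] mid [ 0.4189 -0.0136] size [0.0257 0.0392] circ 0.4128 -0.014 0.0213 z 0.1392 tool d cm [ 0.88 -0.1  -0.  ]
wrist small_cup 0.92 [207.  92. 275. 156.] mid [ 0.4746 -0.0047] size [0.0363 0.0365] circ 0.4747 -0.0047 0.0195 z 0.0253 tool d cm [ 6.45 -0.98 -0.  ]
```

View pics/j_wrist.png

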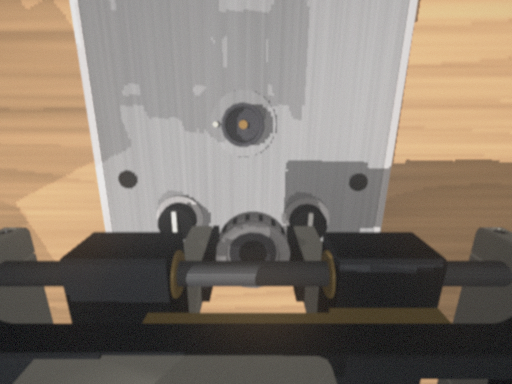

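The crown is held level at (252,250) and the small cup is at (243,125). The offset is 6.3 cm in x and -0.9 cm in tool y.

Emit:
{"name": "play_rows", "arguments": {
  "targets": [
    [[0, 0, 0, 3.2, -0.9, 0, 0.3], [0, 0, 0, 3.1, 0, 0, 0.3], [0, 0, 0, 0, 0, 3.5, 0.3], [0, 0, 0, 0, 0, 3.5, 0.3], [0, 0, 0, 0, 0, 1.3, 0.3]]
  ]
}}

```text
time: 21.95
ee_pos: [0.4713, -0.0073, 0.0163]
orientation: [0.001, 1.0, -0.002, -0.002]
wrist_force: [-0.9, -0.6, -1.0]
grip_width: 0.0415
grasp_force: 20.0
```

Emit:
{"name": "play_rows", "arguments": {
  "targets": [
    [[0, 0, 0, 0, 0, 0, 0.3], [0, 0, 0, 0, 0, 0, 0.3], [0, 0, 0, 0, 0, 0, 0.3]]
  ]
}}

```text
time: 22.25
ee_pos: [0.4742, -0.0053, 0.0204]
orientation: [-0.0, 1.0, -0.0, 0.001]
wrist_force: [0.3, -0.2, -1.1]
grip_width: 0.0415
grasp_force: 20.0
```

Emit:
{"name": "play_rows", "arguments": {
  "targets": [
    [[0, 0, 0, -0.1, 0, 0.4, 0.3], [0, 0, 0, 0, 0, 0.4, 0.3], [0, 0, 0, 0, 0, 0.4, 0.3], [0, 0, 0, 0, 0, 0.3, 0.3], [0, 0, 0, 0, 0, 0, 0.3]]
  ]
}}

```text
time: 22.75
ee_pos: [0.4721, -0.0052, 0.0039]
orientation: [0.0, 1.0, 0.0, -0.0]
wrist_force: [0.1, -0.0, 0.2]
grip_width: 0.0414
grasp_force: 20.0
```

Emit:
{"name": "play_rows", "arguments": {
  "targets": [
    [[0, 0, 0, 0, 0, 0.2, 0.3], [0, 0, 0, 0, 0, 0.2, 0.3], [0, 0, 0, 0, 0, 0.1, 0.3], [0, 0, 0, 0, 0, 0, 0.3]]
  ]
}}

```text
time: 23.15
ee_pos: [0.4727, -0.0051, 0.0009]
orientation: [0.0, 1.0, 0.001, 0.0]
wrist_force: [-8.1, 0.8, 22.0]
grip_width: 0.042
grasp_force: 20.0
```

Emit:
{"name": "play_rows", "arguments": {
  "targets": [
    [[0, 0, 0, 0, 0, -0.1, 1], [0, 0, 0, 0, 0, 0, 1], [0, 0, 0, 0, 0, 0, 1], [0, 0, 0, 0, 0, 0, 1], [0, 0, 0, 0, 0, -2, 1]]
  ]
}}

```text
time: 23.65
ee_pos: [0.4704, -0.0058, 0.0185]
orientation: [0.001, 1.0, -0.0, -0.002]
wrist_force: [0.1, 0.6, -0.5]
grip_width: 0.0759
grasp_force: 0.0
```

Emit:
{"name": "play_rows", "arguments": {
  "targets": [
    [[0, 0, 0, 0, 0, -4, 1], [0, 0, 0, -1.5, 3, -3.5, 1], [0, 0, 0, -2, 4, 0, 1], [0, 0, 0, 0, 0, 0, 1], [0, 0, 0, 0, 0, 0, 1]]
  ]
}}

```text
time: 24.15
ee_pos: [0.437, -0.0758, 0.0955]
orientation: [-0.0, 1.0, -0.001, 0.0]
wrist_force: [0.5, -0.1, 0.2]
grip_width: 0.0874
grasp_force: 0.0
```

Run:
```python
from h import *
look(["small_crown","small_cup"],dict(small_crown=.04,small_cup=.0105),"k")
```

```text
t 24.15 ee [ 0.437  -0.0758  0.0955] rv [ 0.    -0.001 -0.002]
wrist small_crown 0.57 [144. 134. 197. 185.] mid [ 0.4742 -0.0049] size [0.0383 0.0394] circ 0.4738 -0.0046 0.0213 z 0.0397 tool d cm [ 3.7 -7.1  0. ]
wrist small_cup 0.6 [145. 123. 210. 186.] mid [ 0.4753 -0.0068] size [0.0566 0.0552] circ 0.4751 -0.0049 0.0303 z 0.0115 tool d cm [ 3.81 -6.91  0.  ]
```

Emit:
{"name": "play_rows", "arguments": {
  "targets": [
    [[0, 0, 0, 1.3, 4.2, 0, 1], [0, 0, 0, 1.3, 4.2, 0, 1], [0, 0, 0, 1.3, 4.2, 0, 1], [0, 0, 0, 1.3, 4.2, 0, 1], [0, 0, 0, 1.3, 4.2, 0, 1]]
  ]
}}

```text
time: 24.8
ee_pos: [0.5034, -0.2862, 0.0945]
orientation: [-0.0, 1.0, 0.001, -0.001]
wrist_force: [0.9, 1.3, 0.0]
grip_width: 0.0876
grasp_force: 0.0
```

Emit:
{"name": "play_rows", "arguments": {
  "targets": [
    [[0, 0, 0, 1.3, 4.2, 0, 1], [0, 0, 0, 0, 0, 0, 1], [0, 0, 0, 0, 0, 0, 1]]
  ]
}}

```text
time: 25.1
ee_pos: [0.5154, -0.3273, 0.0937]
orientation: [-0.0, 1.0, -0.0, -0.001]
wrist_force: [-0.0, -0.4, -0.4]
grip_width: 0.0879
grasp_force: 0.0
```

Run:
```python
from h import *
look(["small_cap"],dict(small_cap=.013))
```

```text
t 25.1 ee [ 0.5154 -0.3273  0.0937] rv [ 0.001  0.002 -0.001]
wrist small_cap 0.65 [229. 116. 279. 165.] mid [ 0.5657 -0.3287] size [0.0441 0.0436] circ 0.5656 -0.3288 0.0239 z 0.0145 tool d cm [ 5.03  0.14 -0.01]
wrist small_cap 0.59 [168.   2. 238.  21.] mid [ 0.6687 -0.2899] size [0.0137 0.0513] circ 0.6729 -0.2897 0.0264 z 0.0141 tool d cm [15.32 -3.76 -0.03]
```

Emit:
{"name": "play_rows", "arguments": {
  "targets": [
    [[0, 0, 0, 4.9, 0.2, 0, 1], [0, 0, 0, 0, 0, 4, 1], [0, 0, 0, 0, 0, 4, 1], [0, 0, 0, 0, 0, 1.8, 1], [0, 0, 0, 0, 0, 0.7, 1]]
  ]
}}

```text
time: 25.7
ee_pos: [0.5631, -0.3271, -0.0119]
orientation: [-0.001, 1.0, 0.001, -0.002]
wrist_force: [-0.3, -0.2, -0.4]
grip_width: 0.0878
grasp_force: 0.0
```

Emit:
{"name": "play_rows", "arguments": {
  "targets": [
    [[0, 0, 0, 0, 0, 0, 1], [0, 0, 0, 0, 0, 0, 1]]
  ]
}}

```text
time: 25.9
ee_pos: [0.5655, -0.3288, -0.0081]
orientation: [0.0, 1.0, 0.001, 0.001]
wrist_force: [0.7, -0.0, 0.0]
grip_width: 0.0877
grasp_force: 0.0
```

Emit:
{"name": "play_rows", "arguments": {
  "targets": [
    [[0, 0, 0, 0, 0, 0.4, 1], [0, 0, 0, 0, 0, 0.2, 1], [0, 0, 0, 0, 0, 0, 0.4], [0, 0, 0, 0, 0, 0, 0.4], [0, 0, 0, 0, 0, 0, 0.4]]
  ]
}}

```text
time: 26.4
ee_pos: [0.5645, -0.3293, -0.0154]
orientation: [0.0, 1.0, 0.0, 0.0]
wrist_force: [1.2, 0.7, 0.4]
grip_width: 0.0693
grasp_force: 0.0
```

Emit:
{"name": "play_rows", "arguments": {
  "targets": [
    [[0, 0, 0, 0, 0, 0, 0.4], [0, 0, 0, 0, 0, 0, 0.4], [0, 0, 0, 0, 0, 0, 0.4], [0, 0, 0, 0, 0, 0, 0.4]]
  ]
}}

```text
time: 26.8
ee_pos: [0.5644, -0.3292, -0.0156]
orientation: [0.0, 1.0, 0.0, 0.0]
wrist_force: [0.3, 0.4, -0.7]
grip_width: 0.0468
grasp_force: 20.0
```

Emit:
{"name": "play_rows", "arguments": {
  "targets": [
    [[0, 0, 0, 0, 0, -1, 0.4], [0, 0, 0, 0, 0, -3.5, 0.4], [0, 0, 0, 0, 0, -4.5, 0.4], [0, 0, 0, 0, 0, -3, 0.4], [0, 0, 0, -1.9, -4, 0, 0.4]]
  ]
}}

```text
time: 27.3
ee_pos: [0.5502, -0.2926, 0.1101]
orientation: [0.002, 1.0, -0.001, 0.005]
wrist_force: [0.5, 2.2, -1.3]
grip_width: 0.047
grasp_force: 20.0
```

Emit:
{"name": "play_rows", "arguments": {
  "targets": [
    [[0, 0, 0, -1.9, -4, 0, 0.4], [0, 0, 0, -1.9, -4, 0, 0.4], [0, 0, 0, -1.9, -4, 0, 0.4], [0, 0, 0, -1.9, -4, 0, 0.4], [0, 0, 0, -1.9, -4, 0, 0.4]]
  ]
}}

```text
time: 27.8
ee_pos: [0.4495, -0.0879, 0.105]
orientation: [-0.0, 1.0, -0.0, 0.001]
wrist_force: [0.3, 1.1, 0.2]
grip_width: 0.0468
grasp_force: 20.0
```

Emit:
{"name": "play_rows", "arguments": {
  "targets": [
    [[0, 0, 0, -1.9, -4, 0, 0.4], [0, 0, 0, -1.9, -4, 0, 0.4], [0, 0, 0, 0, 0, 0, 0.4], [0, 0, 0, 0, 0, 0, 0.4], [0, 0, 0, 0, 0, 0, 0.4]]
  ]
}}

```text
time: 28.3
ee_pos: [0.4127, -0.0093, 0.1048]
orientation: [-0.0, 1.0, 0.0, 0.0]
wrist_force: [-0.3, -0.4, -1.0]
grip_width: 0.0471
grasp_force: 20.0
```

Run:
```python
from h import *
z=manip.get_obs()["ee_pos"][2]
look(["small_cap","small_crown"],dict(small_cap=.013+z+.0156,small_crown=.04),"l")
```

```text
t 28.3 ee [ 0.4127 -0.0093  0.1048] rv [ 0.    -0.001  0.   ]
wrist small_cap 0.8 [213. 204. 292. 262.] mid [ 0.4214 -0.0086] size [0.0315 0.0447] circ 0.4133 -0.0083 0.0248 z 0.1351 tool d cm [ 0.87 -0.08  0.  ]
wrist small_crown 0.82 [223. 103. 272. 154.] mid [ 0.4735 -0.0042] size [0.0388 0.0382] circ 0.4735 -0.0042 0.0213 z 0.0401 tool d cm [ 6.08 -0.51  0.  ]
```

View pics/l_wrist.png

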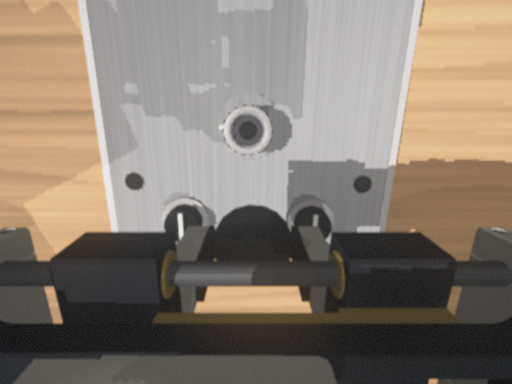

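The cap is held level at (253,245) and the seated crown is at (247,130). The offset is 5.9 cm in x and -0.4 cm in tool y.

Emit:
{"name": "play_rows", "arguments": {
  "targets": [
    [[0, 0, 0, 3, -0.4, 0, 0.4], [0, 0, 0, 2.9, 0, 0, 0.4], [0, 0, 0, 0, 0, 3.5, 0.4], [0, 0, 0, 0, 0, 3, 0.4], [0, 0, 0, 0, 0, 0.8, 0.4]]
  ]
}}

```text
time: 28.95
ee_pos: [0.4693, -0.0071, 0.0283]
orientation: [0.001, 1.0, -0.001, -0.003]
wrist_force: [-1.1, -0.2, -1.1]
grip_width: 0.0469
grasp_force: 20.0
```

Emit:
{"name": "play_rows", "arguments": {
  "targets": [
    [[0, 0, 0, 0, 0, 0, 0.4], [0, 0, 0, 0, 0, 0, 0.4], [0, 0, 0, 0, 0, 0, 0.4]]
  ]
}}

```text
time: 29.25
ee_pos: [0.4724, -0.005, 0.0327]
orientation: [-0.0, 1.0, 0.0, 0.001]
wrist_force: [-0.1, 0.0, -1.4]
grip_width: 0.0471
grasp_force: 20.0
```

On target; lowering the last 12 mm.

Emit:
{"name": "play_rows", "arguments": {
  "targets": [
    [[0, 0, 0, 0, 0, 0.3, 0.4], [0, 0, 0, 0, 0, 0.4, 0.4], [0, 0, 0, 0, 0, 0.3, 0.4], [0, 0, 0, 0, 0, 0, 0.4]]
  ]
}}

```text
time: 29.65
ee_pos: [0.471, -0.0052, 0.021]
orientation: [0.0, 1.0, 0.0, -0.0]
wrist_force: [0.1, 0.0, 0.0]
grip_width: 0.0469
grasp_force: 20.0
```

Emit:
{"name": "play_rows", "arguments": {
  "targets": [
    [[0, 0, 0, 0, 0, 0.2, 0.4], [0, 0, 0, 0, 0, 0.1, 0.4], [0, 0, 0, 0, 0, 0, 0.4]]
  ]
}}

```text
time: 29.95
ee_pos: [0.4715, -0.0052, 0.0198]
orientation: [0.0, 1.0, 0.001, 0.0]
wrist_force: [-7.1, 1.8, 21.1]
grip_width: 0.0466
grasp_force: 20.0
```

Emit:
{"name": "play_rows", "arguments": {
  "targets": [
    [[0, 0, 0, 0, 0, -0.1, 1], [0, 0, 0, 0, 0, 0, 1], [0, 0, 0, 0, 0, 0, 1], [0, 0, 0, 0, 0, 0, 1], [0, 0, 0, 0, 0, -2, 1]]
  ]
}}

```text
time: 30.45
ee_pos: [0.4694, -0.0058, 0.0374]
orientation: [0.001, 1.0, -0.0, -0.002]
wrist_force: [0.4, 0.0, -0.2]
grip_width: 0.0813
grasp_force: 0.0
```

Emit:
{"name": "play_rows", "arguments": {
  "targets": [
    [[0, 0, 0, 0, 0, -4, 1], [0, 0, 0, 0, 4, -3, 1], [0, 0, 0, -1, 4.5, 0, 1], [0, 0, 0, 0, 0, 0, 1], [0, 0, 0, 0, 0, 0, 1]]
  ]
}}

```text
time: 30.95
ee_pos: [0.461, -0.0911, 0.1093]
orientation: [-0.0, 1.0, -0.001, 0.0]
wrist_force: [0.1, 0.3, 0.5]
grip_width: 0.0879
grasp_force: 0.0
```

Run:
```python
from h import *
look(["small_cap","small_cup","large_cap","large_cup"],dict(small_cap=.049,small_cup=.0105,large_cap=.049,large_cup=.0105),"m",("wrist","side"))
a=cv2.imread("pics/m_wrist.png");b=cv2.imread("pics/m_side.png")[160:250,200:320]
cv2.imwrite("pics/m2.png",np.hstack([cv2.resize(a,(400,300)),cv2.resize(b,(400,300))]))
```

```text
t 30.95 ee [ 0.461  -0.0911  0.1093] rv [ 0.    -0.    -0.002]
wrist small_cap 0.91 [131. 159. 187. 213.] mid [ 0.4734 -0.0052] size [0.0438 0.0442] circ 0.4725 -0.0045 0.024 z 0.0506 tool d cm [ 1.22 -8.59  0.  ]
wrist small_cup 0.85 [139. 148. 198. 202.] mid [ 0.4775 -0.0077] size [0.0542 0.0535] circ 0.4753 -0.0054 0.0307 z 0.0115 tool d cm [ 1.64 -8.34  0.  ]
side small_cap 0.63 [225. 202. 243. 213.] mid [ 0.47   -0.0063] size [0.0447 0.0419] circ 0.4698 -0.0053 0.024 z 0.05 tool d cm [ 0.88 -8.48  0.  ]
small_cap few 0 [226.9, 212.3, 245.1, 223.3]
side small_cup 0.7 [224. 211. 249. 226.] mid [ 0.4746 -0.0073] size [0.0594 0.0552] circ 0.4743 -0.0073 0.0322 z 0.0111 tool d cm [ 1.34 -8.38  0.  ]
side large_cap 0.44 [279. 176. 296. 189.] mid [ 0.6687 -0.0254] size [0.0576 0.0301] circ 0.6691 -0.0139 0.0308 z 0.0502 tool d cm [20.76 -6.62  0.  ]
side large_cup 0.56 [279. 189. 299. 199.] mid [ 0.6688 -0.0148] size [0.0681 0.0608] circ 0.6699 -0.0146 0.0366 z 0.0111 tool d cm [20.77 -7.68  0.  ]
```

View pics/m2.png

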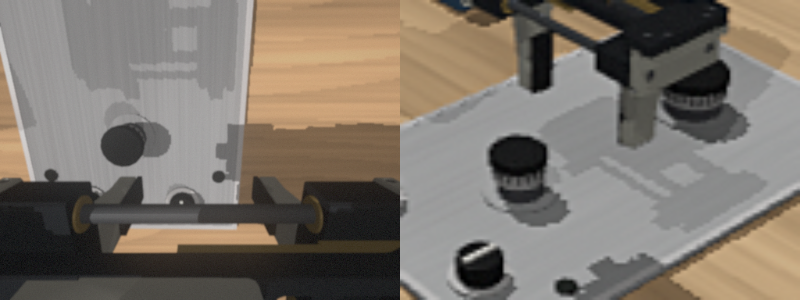

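Both stacks look level and centred: the small burner at (518,165) and the large one at (695,85) in the side crop. Both cap tops measure about 50 mm, which is home height. The gripper is clear, so I'm handing in.

```bash
python3 -c "
from plant import manip
print(manip.sign_off())"
```

```text
the job is handed in; nothing more can be done
None
```

I reassembled both burners, each crown in its cup and each cap on its crown, and handed the job in at about 31 s; my last camera check showed both stacks home, centred and level, but the sign-off returned no verdict.

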